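# Stow the loaded battery box in the equipment case

### The job

Two identical closed grey boxes stand on the desk; the heavier one has the spare battery in it. Lift the box on the robot's left a good 8 cm off the desk, hold it still a moment to feel its weight and set it back on its spot, then lift the one on the right in the same way; put the heavier box upright and lengthwise into the empty, grey-lined rectangular bay of the open equipment case, down on the bay's floor, and leave the lighter one standing where it stood at the start. Set the boxes down rather than dropping them, keep them upright, and do not shift the small black fingerprint reader.

Things in the scene. Friction and masses are not known exactly. Their poses are not given: they have to be found in the camera images.
- box_a: Closed grey plastic box with a flat lid, 110 (its x) x 50 (its y) x 75 mm high; origin at the centre of its underside, z up. Smooth straight sides, gripped across the 50 mm. One of two that look alike: one stands on the robot's left (+y), the other on its right, 140 mm or more apart in y; one is at least 200 g heavier (light: under 400 g, heavy: 600 to 850 g), not always the same one.
- box_b: Closed grey plastic box with a flat lid, 110 (its x) x 50 (its y) x 75 mm high; origin at the centre of its underside, z up. Smooth straight sides, gripped across the 50 mm. One of two that look alike: which of the two stands on the left changes from start to start.
- bay (a point): Centre of the grey floor of the empty bay (robot-side left quarter) in the foam of the open black case (320 x 400 mm, fixed, blue corners). Bay 150 (this x) x 90 mm (this y), floor 30 mm above the desk, 25 mm below the foam's top; case rim 75 mm above the desk, 100 mm from this point at +y, 90 mm at -x. Other gear there: up to 18 mm above the foam, 110 mm or more away.
- reader: The fingerprint reader: a low black block, 60 (x) x 75 (y) x 40 mm high, with a small green window on top, standing loose on the desk behind the two boxes; origin at the centre of its underside. To be left alone.
Not all that is in view belongs to the job. Leave any blue look-alike of the box_b alone. What is shaped like the box_a but yellow is not meant.

How it is judged (in metres and radians):
On the way, in this order (a step that is already met when the one before it is completed fails the run):
1. the left-hand box is lifted clear of the desk and held there, the other standing (((height (world z) of box_a above 0.04 m and height (world z) of box_b below 0.015 m and world y of box_a above 0.21 m and world y of box_b below 0.21 m) or (height (world z) of box_b above 0.04 m and height (world z) of box_a below 0.015 m and world y of box_b above 0.21 m and world y of box_a below 0.21 m))), for 0.3 s.
2. with the left-hand box back on the desk, the right-hand box is lifted clear and held there (((height (world z) of box_a above 0.04 m and height (world z) of box_b below 0.015 m and world y of box_a below 0.21 m and world y of box_b above 0.21 m) or (height (world z) of box_b above 0.04 m and height (world z) of box_a below 0.015 m and world y of box_b below 0.21 m and world y of box_a above 0.21 m))), for 0.3 s.
At the end, for the whole second after the job is handed in: Heavier box (told by its contact force) upright (7 deg), at rest on the bay's floor (8 mm), centred within 30 mm each way, lengthwise within 28 deg; lighter box upright, at rest on the desk within 40 mm of where it started; reader within 30 mm of where it started (((x of box_a in the frame of bay between -0.03 and 0.03 m and y of box_a in the frame of bay between -0.03 and 0.03 m and z of box_a in the frame of bay below 0.008 m and contact force between box_a and anything else above 6.5 N and angle between each of box_a, box_b's own z axis and vertical below 0.12 rad and angle between the x axis of box_a and the x axis of bay, either way round below 0.5 rad and linear speed of each of box_a, box_b below 0.02 m/s and distance of box_b from where it was at the start of the episode below 0.04 m and height (world z) of box_b below 0.01 m and distance of reader from where it was at the start of the episode below 0.03 m) or (x of box_b in the frame of bay between -0.03 and 0.03 m and y of box_b in the frame of bay between -0.03 and 0.03 m and z of box_b in the frame of bay below 0.008 m and contact force between box_b and anything else above 6.5 N and angle between each of box_b, box_a's own z axis and vertical below 0.12 rad and angle between the x axis of box_b and the x axis of bay, either way round below 0.5 rad and linear speed of each of box_b, box_a below 0.02 m/s and distance of box_a from where it was at the start of the episode below 0.04 m and height (world z) of box_a below 0.01 m and distance of reader from where it was at the start of the episode below 0.03 m))); the robot touches nothing.
It fails at once if a box is tipped by more than 35 degrees (angle between any of box_a, box_b's own z axis and vertical above 0.6 rad).
It fails at once if a box is dropped (falls free of the fingers at more than 0.7 m/s, some 25 mm of fall) ((linear speed of box_a above 0.7 m/s and contact force between box_a and the fingers below 0.05 N) or (linear speed of box_b above 0.7 m/s and contact force between box_b and the fingers below 0.05 N)).
It fails at once if the fingerprint reader is shifted by more than 30 mm (distance of reader from where it was at the start of the episode above 0.03 m).
It also fails if it takes over 61 s, if anything falls off the work surface, if the arm or the gripper's body presses on something with over 40 N, if the wrist force passes 120 N, or if a joint passes its speed limit or range.

### The arm

A 6-joint arm with a two-finger parallel gripper is mounted at the origin on the work surface. World frame = base frame: x ahead of the robot, y to its left, z up, the work surface at z = 0. Lengths are in mm, angles in rad, forces in N, time in s.
With the tool pointing down it reaches from about 275 to 725 mm from the base axis. Payload 15.9 kg.
Tool frame: the origin (TCP) lies at the very end of the fingers, on their centre line; the grasp point (between the pads) lies r.tcp_to_grasp behind it (r.tcp_to_grasp is the distance from the TCP to the grasp point, in mm); z points along the fingers, y is the line along which they close (so a half turn about z gives the same grasp; the last joint's range is limited). The gripper opens to 85 mm and grips with 20 to 120 N. Pads are 22 mm wide; open, the fingers measure 114 mm over their backs; the gripper's body (76 mm by 85 mm) begins 54 mm behind the grasp point. The pads swing forward as they close: fully open they stand 13 mm farther back than shut.
Start: joints at [1.265, 0.213, -0.034, 1.323, 0, 1.571], TCP at [150.522, 476.79, 231.306] pointing down, gripper open.
Joint ranges: [-2.98, 2.98], [-0.74, 1.72], [-1.14, 1.35], [-2.1, 2.04], [-1.57, 1.44], [-3.14, 3.14]. Speed limits (rad/s): [1.89, 1.89, 2.39, 2.57, 3.14, 3.14].

### API

Orientations are given as a rotation vector (axis times angle).
In Python, from cell import r, eyes, recognise, outline_of, mark_of gives the robot as it stands.
- The arm moves only by the tool step_arm, never from a script. Its argument "commands" is a list that holds one entry, the list of rows, each a list of 5 numbers: the shift along the tool's x, y, z in m, then the turn about the tool's z in rad, then the opening, from 0 (shut) to 1 (fully open). In form: [[[dx, dy, dz, roll, claw], ...]]. A call has exactly 5 rows; each row is the pose to reach, as a shift and turn from the pose commanded when the call began, along the tool's axes at that moment; what a row does not reach only later rows make up. A row lasts 1/8 s, in which the tool goes at most 62.5 mm and 10.7 degrees, less where a joint would pass 70% of its speed; a pose out of reach is approached as far as the arm can. A call with a gripper value outside its range is refused whole. The fingers move at their own pace and stop on an object; "force" is the grip in N (left out, the last holds). Time passes only in rows, so rows that repeat a pose let the fingers close, or fill a call up. It gives the time, the measured TCP pose, the force, the opening and the grip force at its end, in the units of the state.
- r.read_state(): the state, without advancing time (a new reading comes with each control period).
- eyes.grab_frame(name): name is "scene" or "side" or "wrist"; returns a dict with "pixels" (420x560x3 uint8, blue, green, red), "depth" (420x560 float32, mm along the optical axis (not along the pixel's ray), 0 where there is no reading), "camera_matrix" (3x3 intrinsics, pixels), "world_to_cam" (4x4, takes a point from world to camera coordinates). Camera axes: x right, y up, looking along -z (the intrinsics and any distortion apply to the point x, -y, -z); pixel columns grow to the right and rows downward; lengths in mm; the calibration is good to about 2 mm. A picture is of the moment at which its call begins.
- r.finish_job(): hands the job in; it is judged then, once.
Trained networks look in a picture, given as the dict that the camera call returned (one of the last four; its "shot" number tells which), for a name from the list of things; names that differ only in an ending like _2 or _b are one class to them, and where a whole thing is asked for, a point or a joint stands for the part that bears it (a point fixed in the world has none). Each returns a list of dicts, best first, with "p" (0 to 1); they miss things now and then, are a little off and sometimes report something else, mostly with a low value. They report only what shows in the picture. A call takes as long as a camera call. They do not tell look-alikes from the thing itself.
- recognise(picture, label): "position" ([column, row] in pixels, amid what is visible of it).
- outline_of(picture, label): "region" (420x560 bool, what is visible of it) and "position" ([column, row] in pixels, amid what is visible of it).
- mark_of(picture, label): "position" ([column, row] in pixels: a listed point, or the origin of a listed thing).
The state is a dict: "clock": time; "q": joint angles; "qd": joint speeds; "tau": joint torques, N m; "ee_pos": TCP position; "ee_rot": TCP orientation; "ft_force": force on the tool from outside, world axes, zero at the start; "ft_torque": the same for the moment, N m; "finger_gap": finger opening in mm; "grip_force": force on a finger pad.
Only numpy, scipy, OpenCV 4.12 (cv2) and the standard library are available. Lean on these libraries where they do the work, as an engineer would, in place of code of your own. Each camera call takes 0.05 s, during which the arm holds its last target. There are 200 camera calls.

## Working session

There is one attempt and no reset: what is moved stays moved. The work goes in short steps, Python scripts to look and compute and a tool call to move; the robot and the scene stay as the last step left them, time stands still between calls to the robot, and variables do not carry over. Pictures are saved under pics/ and viewed, at most 10 in all, crops included, and the job is handed in when it is done.

Besides the shell and the picture viewer there is one more tool, called after ">>>" in YAML: its name, and indented under it one key for each argument. step_arm: Moves the arm, as the interface text tells. Its arguments: {"type":"object","properties":{"commands":{"type":"array","items":{"type":"array","items":{"type":"array","items":{"type":"number"}}}},"force":{"type":"number"}},"required":["commands"]}

```bash
ls; mkdir -p pics; cat > h.py <<'E'
import numpy as np, cv2
from cell import r, eyes, recognise, outline_of, mark_of
def world(f,mask=None,px=None):
    K=f["camera_matrix"];T=np.linalg.inv(f["world_to_cam"]);d=f["depth"]
    if px is not None:
        c,rr=[int(round(v)) for v in px]; v=np.array([rr]);u=np.array([c])
    else: v,u=np.nonzero(mask&(d>0))
    z=d[v,u]
    P=np.stack([(u-K[0,2])/K[0,0]*z,-(v-K[1,2])/K[1,1]*z,-z,np.ones(len(z))])
    return (T@P)[:3].T
E
python3 - <<'E'
from h import *
s=r.read_state();print({k:np.round(v,3).tolist() for k,v in s.items()},r.tcp_to_grasp)
for n in ["scene","side"]:
    f=eyes.grab_frame(n);cv2.imwrite(f"pics/{n}0.png",f["pixels"])
    for l in ["box_a","reader"]:
        for o in outline_of(f,l):
            P=world(f,o["region"]); 
            if len(P)<20: continue
            top=P[P[:,2]>np.percentile(P[:,2],98)-6]
            (c,sz,a)=cv2.minAreaRect(top[:,:2].astype(np.float32))
            print(n,l,round(o["p"],2),np.round(o["position"]),len(P),"zmax",top[:,2].mean().round(1),np.round(c),np.round(sz),round(a,1), f["pixels"][o["region"]].mean(0).round())
    for o in mark_of(f,"bay"): print(n,"bay",o["p"],o["position"],world(f,px=o["position"]).round())
E
```

```text
pics
{'clock': 0.0, 'q': [1.265, 0.213, -0.035, 1.324, 0.0, 1.571], 'qd': [0.0, -0.0, 0.001, -0.001, -0.001, -0.001], 'tau': [0.001, -68.615, 48.712, 0.017, -0.0, -0.0], 'ee_pos': [150.423, 476.47, 230.825], 'ee_rot': [-0.479, -3.105, 0.002], 'ft_force': [0.358, -0.745, -0.281], 'ft_torque': [0.037, 0.003, -0.054], 'grip_force': 0.0, 'finger_gap': 85.544} 18.700000000000003
scene box_a 0.88 [255. 149.] 1381 zmax 73.5 [353.  22.] [109.  52.] 85.0 [ 30. 145. 165.]
scene box_a 0.81 [438. 225.] 1886 zmax 73.7 [497. 486.] [110.  54.] 68.3 [141.  87.  64.]
scene box_a 0.73 [274. 192.] 1194 zmax 73.7 [495. 101.] [112.  50.] 8.9 [112. 121. 132.]
scene reader 0.94 [326. 287.] 1149 zmax 38.7 [695. 269.] [75. 60.] 69.5 [ 79. 106. 102.]
scene bay 0.75 [157.0, 206.7] [[ 590. -172.   28.]]
scene bay 0.53 [274.4, 199.9] [[537. 113.  72.]]
side box_a 0.94 [194. 126.] 971 zmax 75.2 [495. 485.] [116.  50.] 67.6 [159.  87.  57.]
side box_a 0.83 [223. 281.] 1583 zmax 75.1 [351.  20.] [111.  49.] 84.5 [ 42. 175. 190.]
side box_a 0.72 [264. 226.] 1916 zmax 75.0 [494. 100.] [112.  54.] 8.7 [ 95. 102. 106.]
side box_a 0.58 [193. 168.] 1609 zmax 75.1 [439. 345.] [ 57. 110.] 74.9 [ 94.  99. 101.]
side reader 0.94 [298. 153.] 800 zmax 40.6 [693. 268.] [74. 59.] 68.9 [53. 78. 62.]
side bay 0.76 [370.7, 300.5] [[ 598. -166.   29.]]
```

View pics/scene0.png

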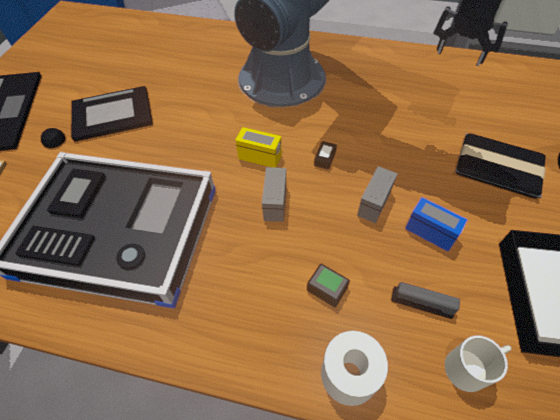

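View pics/side0.png

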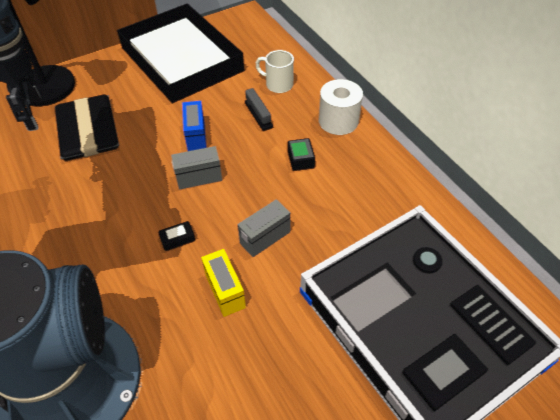

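Grey boxes are at scene (274,192) on the right and (378,193) on the left. The look-alikes are yellow (258,146) and blue (437,223), the reader is at (328,284), and the bay is at (157,207). I'll choose the two plain grey boxes, then refine the poses and check a close crop.

```bash
cat >> h.py <<'E'
from scipy.spatial.transform import Rotation as R
def rect(P):
    c,sz,a=cv2.minAreaRect(P[:,:2].astype(np.float32))
    if sz[0]<sz[1]: a+=90
    return np.array(c),sorted(sz),(a+90)%180-90
def fit(P,xy,rad,z0,z1):
    Q=P[(np.linalg.norm(P[:,:2]-xy,axis=1)<rad)&(P[:,2]>z0)&(P[:,2]<z1)]
    g=np.round(Q[:,:2]); lo,hi=np.percentile(Q[:,2],[5,95])
    return (*rect(Q),len(Q),Q[:,2].mean())
def plan(x,y,z,yaw):  # shift in tool axes (m) and roll (rad) for tool y-axis perpendicular to long axis yaw(deg)
    s=r.read_state();M=R.from_rotvec(s["ee_rot"]).as_matrix()
    d=M.T@(np.array([x,y,z])-s["ee_pos"])/1000
    t=np.degrees(np.arctan2(M[1,0],M[0,0])); a=(yaw-t+90)%180-90
    print("tool x yaw",round(t,1),"shift",d.round(4),"roll",round(-np.radians(a),3),"q",s["q"].round(3) if hasattr(s["q"],'round') else s["q"],s["ee_pos"])
E
python3 - <<'E'
from h import *
for n in ["scene","side"]:
    f=eyes.grab_frame(n);P=world(f,np.ones((420,560),bool))
    for nm,xy,rad,a,b in [("L",(439,345),66,70,80),("R",(495,101),66,70,80),("bay",(594,-169),84,22,38)]:
        c,sz,an,k,z=fit(P,np.array(xy),rad,a,b);print(n,nm,c.round(1),np.round(sz),round(an,1),k,z.round(1))
im=f["pixels"];cv2.imwrite("pics/crop.png",cv2.resize(im[130:270,150:310],None,fx=3.5,fy=3.5))
plan(439,345,35,-15)
E
```

```text
scene L [440.9 346.6] [ 50. 113.] -15.0 791 73.7
scene R [495.6 101. ] [ 50. 112.] 9.1 767 73.6
scene bay [ 590.4 -174. ] [ 82. 143.] 3.5 1621 29.0
side L [439.7 345.9] [ 58. 110.] -15.2 727 74.7
side R [494.2 100.6] [ 54. 113.] 10.2 963 74.7
side bay [ 602.1 -163. ] [ 85. 144.] 3.3 2563 30.1
tool x yaw 162.5 shift [-0.3148 -0.0388  0.1963] roll -0.044 q [ 1.265  0.213 -0.034  1.324  0.     1.571] [150.52092596 476.77142983 231.28889371]
```

View pics/crop.png

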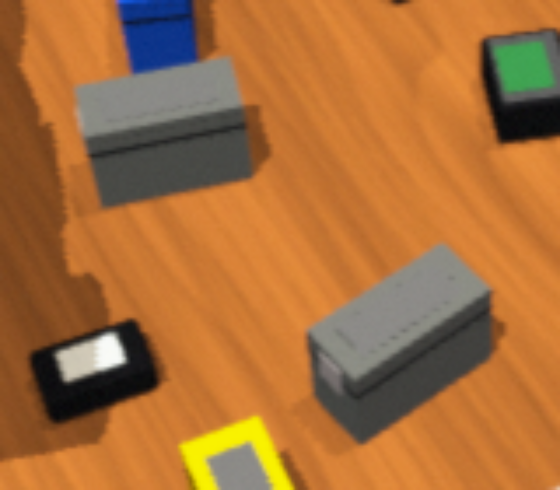

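The crop confirms the left grey box at about (165,130) and the right one at about (400,340), both plain grey, with blue and yellow separate. The bay is at about (596,-168.5), yaw 3.4°. I'll move above the left box now.

>>> step_arm:
  commands:
    - [[-0.06, -0.008, 0.0, -0.02, 1], [-0.12, -0.016, 0.02, -0.044, 1], [-0.19, -0.024, 0.05, -0.044, 1], [-0.25, -0.032, 0.08, -0.044, 1], [-0.315, -0.039, 0.09, -0.044, 1]]
  force: 70

```text
clock: 1.12
ee_pos: [419.5, 352.6, 145.2]
ee_rot: [-0.41, -3.114, 0.001]
ft_force: [1.2, 0.9, -0.1]
finger_gap: 85.2
grip_force: 0.0
```

```bash
python3 -c "
from h import *
plan(439.8,346,35,-15)"
```

```text
tool x yaw 165.0 shift [-0.0214 -0.0011  0.1102] roll 0.0 q [ 0.699  0.342 -0.081  1.149  0.     0.961] [419.46534759 352.64722844 145.2174213 ]
```

>>> step_arm:
  commands:
    - [[-0.021, -0.001, 0.0, 0, 1], [-0.021, -0.001, 0.02, 0, 1], [-0.021, -0.001, 0.035, 0, 1], [-0.021, -0.001, 0.045, 0, 1], [-0.021, -0.001, 0.045, 0, 1]]

```text
clock: 1.75
ee_pos: [437.7, 347.7, 101.0]
ee_rot: [-0.409, -3.114, 0.001]
ft_force: [0.4, 0.6, 0.4]
finger_gap: 85.2
grip_force: 0.0
```

```bash
python3 -c "
from h import *
plan(439.8,346,35,-15)"
```

```text
tool x yaw 165.0 shift [-0.0025 -0.0011  0.066 ] roll 0.001 q [ 0.671  0.39  -0.126  1.055  0.     0.932] [437.73788171 347.69203112 101.02566681]
```

>>> step_arm:
  commands:
    - [[-0.002, -0.001, 0.02, 0, 1], [-0.002, -0.001, 0.04, 0, 1], [-0.002, -0.001, 0.055, 0, 1], [-0.002, -0.001, 0.066, 0, 1], [-0.002, -0.001, 0.066, 0, 1]]

```text
clock: 2.38
ee_pos: [439.8, 346.0, 35.0]
ee_rot: [-0.41, -3.114, 0.001]
ft_force: [-0.5, -0.9, -0.7]
finger_gap: 85.7
grip_force: 0.0
```

>>> step_arm:
  commands:
    - [[0, 0, 0, 0, 0], [0, 0, 0, 0, 0], [0, 0, 0, 0, 0], [0, 0, 0, 0, 0], [0, 0, 0, 0, 0]]

```text
clock: 3.0
ee_pos: [440.5, 346.5, 36.2]
ee_rot: [0.41, 3.114, 0.002]
ft_force: [-0.9, 0.4, 6.0]
finger_gap: 49.3
grip_force: 72.6
```

>>> step_arm:
  commands:
    - [[0, 0, 0, 0, 0], [0, 0, -0.01, 0, 0], [0, 0, -0.03, 0, 0], [0, 0, -0.06, 0, 0], [0, 0, -0.09, 0, 0]]

```text
clock: 3.62
ee_pos: [439.8, 345.8, 126.6]
ee_rot: [-0.41, -3.114, 0.001]
ft_force: [0.3, 0.3, -5.6]
finger_gap: 49.5
grip_force: 73.8
```

>>> step_arm:
  commands:
    - [[0, 0, 0, 0, 0], [0, 0, 0, 0, 0], [0, 0, 0, 0, 0], [0, 0, 0, 0, 0], [0, 0, 0, 0, 0]]

```text
clock: 4.25
ee_pos: [439.9, 346.0, 125.0]
ee_rot: [-0.41, -3.114, 0.001]
ft_force: [0.7, 0.0, -7.0]
finger_gap: 49.4
grip_force: 74.7
```

```bash
python3 -c "
from h import *
for i in range(4):
  s=r.read_state();print(s['ft_force'],s['ft_torque'],s['clock'])
f=eyes.grab_frame('side');cv2.imwrite('pics/lift1.png',f['pixels'])
for i in range(2):
  s=r.read_state();print(s['ft_force'],s['tau'],s['clock'],s['ee_pos'])
"
```

```text
[ 0.66485883  0.04922407 -7.00267977] [-0.04215162  0.00706107  0.01245622] 4.25
[ 0.66485883  0.04922407 -7.00267977] [-0.04215162  0.00706107  0.01245622] 4.25
[ 0.66485883  0.04922407 -7.00267977] [-0.04215162  0.00706107  0.01245622] 4.25
[ 0.66485883  0.04922407 -7.00267977] [-0.04215162  0.00706107  0.01245622] 4.25
[ 1.21034525 -0.44784865 -7.23209085] [-1.68658069e-03 -8.46040893e+01  4.90512013e+01  3.47407666e-03
  4.55864756e-04  2.79801850e-05] 4.3 [439.99772802 346.01770972 125.13575226]
[ 1.21034525 -0.44784865 -7.23209085] [-1.68658069e-03 -8.46040893e+01  4.90512013e+01  3.47407666e-03
  4.55864756e-04  2.79801850e-05] 4.3 [439.99772802 346.01770972 125.13575226]
```

View pics/lift1.png

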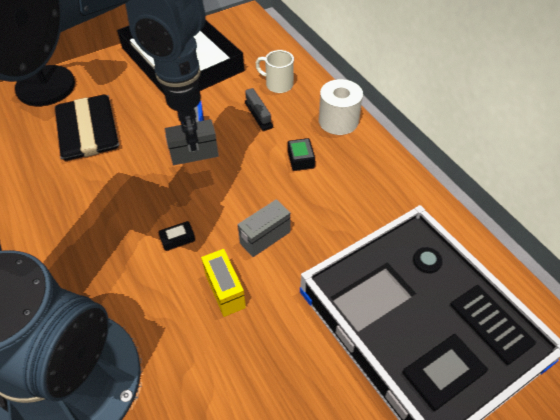

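The left box is held level at (190,143). It weighs about 7.1 N (~720 g), so it's probably the heavy one. I'll set it back.

>>> step_arm:
  commands:
    - [[0, 0, 0.025, 0, 0], [0, 0, 0.05, 0, 0], [0, 0, 0.07, 0, 0], [0, 0, 0.08, 0, 0], [0, 0, 0.084, 0, 0]]

```text
clock: 4.92
ee_pos: [440.0, 346.1, 41.2]
ee_rot: [-0.41, -3.115, 0.0]
ft_force: [-0.1, 0.9, -5.3]
finger_gap: 49.5
grip_force: 74.6
```

>>> step_arm:
  commands:
    - [[0, 0, 0.002, 0, 0], [0, 0, 0.004, 0, 0], [0, 0, 0.006, 0, 0], [0, 0, 0.006, 0, 0], [0, 0, 0.006, 0, 0]]

```text
clock: 5.55
ee_pos: [440.4, 346.4, 36.2]
ee_rot: [0.41, 3.114, 0.001]
ft_force: [-2.9, -0.4, 7.0]
finger_gap: 49.1
grip_force: 76.3
```

>>> step_arm:
  commands:
    - [[0, 0, 0, 0, 1], [0, 0, 0, 0, 1], [0, 0, 0, 0, 1], [0, 0, 0, 0, 1], [0, 0, 0, 0, 1]]

```text
clock: 6.18
ee_pos: [440.1, 346.1, 35.4]
ee_rot: [-0.41, -3.115, -0.0]
ft_force: [-0.9, 0.8, 0.4]
finger_gap: 85.7
grip_force: 0.0
```

>>> step_arm:
  commands:
    - [[0, 0, -0.015, 0, 1], [0, 0, -0.04, 0, 1], [0, 0, -0.07, 0, 1], [0, 0, -0.09, 0, 1], [0, 0, -0.09, 0, 1]]

```text
clock: 6.8
ee_pos: [441.0, 346.8, 127.6]
ee_rot: [0.41, 3.112, 0.004]
ft_force: [0.5, 0.6, -0.5]
finger_gap: 85.4
grip_force: 0.0
```

```bash
python3 -c "
from h import *
plan(494.8,100.8,35,9.5)"
```

```text
tool x yaw 165.0 shift [-0.1155 -0.224   0.0922] roll -0.428 q [ 0.666  0.373 -0.082  1.112 -0.     0.928] [440.97097042 346.81186797 127.61488701]
```

>>> step_arm:
  commands:
    - [[-0.023, -0.045, 0, -0.1, 1], [-0.046, -0.09, 0, -0.2, 1], [-0.069, -0.134, 0, -0.3, 1], [-0.092, -0.179, 0, -0.4, 1], [-0.115, -0.224, 0, -0.428, 1]]

```text
clock: 7.42
ee_pos: [493.0, 98.3, 125.0]
ee_rot: [0.264, -3.13, 0.0]
ft_force: [0.6, 0.2, 0.0]
finger_gap: 85.5
grip_force: 0.0
```

>>> step_arm:
  commands:
    - [[0, 0, 0, 0, 1], [0, 0, 0, 0, 1], [0, 0, 0, 0, 1], [0, 0, 0, 0, 1], [0, 0, 0, 0, 1]]

```text
clock: 8.05
ee_pos: [493.1, 100.5, 125.4]
ee_rot: [0.262, -3.131, 0.0]
ft_force: [0.5, -0.2, -0.8]
finger_gap: 85.4
grip_force: 0.0
```

```bash
python3 -c "
from h import *
plan(494.8,100.8,35,9.5)"
```

```text
tool x yaw -170.4 shift [-0.0018 -0.      0.0904] roll 0.001 q [ 0.201  0.265 -0.24   1.066 -0.     0.034] [493.0725094  100.51454046 125.36622943]
```

>>> step_arm:
  commands:
    - [[-0.002, 0, 0.03, 0, 1], [-0.002, 0, 0.055, 0, 1], [-0.002, 0, 0.075, 0, 1], [-0.002, 0, 0.09, 0, 1], [-0.002, 0, 0.09, 0, 1]]

```text
clock: 8.68
ee_pos: [494.5, 100.3, 34.7]
ee_rot: [0.261, -3.129, 0.0]
ft_force: [0.0, -0.3, 0.9]
finger_gap: 85.5
grip_force: 0.0
```

>>> step_arm:
  commands:
    - [[0, 0, 0, 0, 0], [0, 0, 0, 0, 0], [0, 0, 0, 0, 0], [0, 0, 0, 0, 0], [0, 0, 0, 0, 0]]

```text
clock: 9.3
ee_pos: [495.7, 100.4, 36.3]
ee_rot: [-0.261, 3.129, 0.0]
ft_force: [-1.2, 0.2, 7.1]
finger_gap: 49.2
grip_force: 72.4
```

>>> step_arm:
  commands:
    - [[0, 0, 0, 0, 0], [0, 0, -0.01, 0, 0], [0, 0, -0.03, 0, 0], [0, 0, -0.06, 0, 0], [0, 0, -0.09, 0, 0]]

```text
clock: 9.93
ee_pos: [495.0, 100.3, 127.0]
ee_rot: [-0.261, 3.131, -0.0]
ft_force: [0.2, 0.2, -3.5]
finger_gap: 49.2
grip_force: 73.0
```

>>> step_arm:
  commands:
    - [[0, 0, 0, 0, 0], [0, 0, 0, 0, 0], [0, 0, 0, 0, 0], [0, 0, 0, 0, 0], [0, 0, 0, 0, 0]]

```text
clock: 10.55
ee_pos: [494.9, 100.3, 125.0]
ee_rot: [0.261, -3.13, 0.0]
ft_force: [-0.2, 0.0, -3.8]
finger_gap: 49.4
grip_force: 73.0
```

```bash
python3 -c "
from h import *
for i in range(4):
  f=eyes.grab_frame('side');s=r.read_state();print(s['ft_force'],s['ee_pos'],s['clock'])
P=world(f,np.ones((420,560),bool))
print(fit(P,np.array((440,346)),66,70,80))
"
```

```text
[ 0.1377073   0.41213549 -2.90317507] [495.03783622 100.27375536 125.16119137] 10.6
[-0.43831152 -0.16399435 -3.58280239] [495.09253312 100.26821532 125.23903524] 10.65
[-0.12448115 -0.80967143 -3.25865819] [495.11305595 100.29977736 125.31898491] 10.7
[-0.45422649 -0.29466623 -2.45619029] [495.14908966 100.28787274 125.3488533 ] 10.75
(array([439.56982422, 346.25650024]), [56.24158477783203, 110.35852813720703], -15.099296569824219, 738, np.float64(74.65699757720482))
```

The right box is about 3.2 N, so it's the light one, and the left (7.1 N) is the heavy one. I'll set the right box back.

>>> step_arm:
  commands:
    - [[0, 0, 0.025, 0, 0], [0, 0, 0.05, 0, 0], [0, 0, 0.07, 0, 0], [0, 0, 0.08, 0, 0], [0, 0, 0.084, 0, 0]]

```text
clock: 11.38
ee_pos: [495.1, 100.3, 41.3]
ee_rot: [0.261, -3.131, 0.0]
ft_force: [0.0, 0.4, -3.2]
finger_gap: 49.2
grip_force: 73.1
```

>>> step_arm:
  commands:
    - [[0, 0, 0.002, 0, 0], [0, 0, 0.004, 0, 0], [0, 0, 0.006, 0, 0], [0, 0, 0.006, 0, 0], [0, 0, 0.006, 0, 0]]

```text
clock: 12.0
ee_pos: [495.5, 100.4, 36.3]
ee_rot: [-0.261, 3.13, 0.0]
ft_force: [-5.0, -0.6, 10.9]
finger_gap: 49.3
grip_force: 74.7
```

>>> step_arm:
  commands:
    - [[0, 0, 0, 0, 1], [0, 0, 0, 0, 1], [0, 0, 0, 0, 1], [0, 0, 0, 0, 1], [0, 0, 0, 0, 1]]

```text
clock: 12.62
ee_pos: [495.2, 100.3, 35.4]
ee_rot: [0.261, -3.131, -0.0]
ft_force: [0.7, 0.4, 0.0]
finger_gap: 85.5
grip_force: 0.0
```

>>> step_arm:
  commands:
    - [[0, 0, -0.015, 0, 1], [0, 0, -0.04, 0, 1], [0, 0, -0.07, 0, 1], [0, 0, -0.09, 0, 1], [0, 0, -0.09, 0, 1]]

```text
clock: 13.25
ee_pos: [496.3, 100.5, 127.6]
ee_rot: [-0.26, 3.127, 0.001]
ft_force: [0.7, 0.0, -1.5]
finger_gap: 85.3
grip_force: 0.0
```

```bash
python3 -c "
from h import *
plan(440,346,35,-15)
f=eyes.grab_frame('side')
P=world(f,np.ones((420,560),bool))
print(fit(P,np.array((440,346)),66,70,80))
print(fit(P,np.array((495,101)),66,70,80))"
```

```text
tool x yaw -170.5 shift [0.0152 0.2514 0.0926] roll 0.428 q [ 0.2    0.266 -0.232  1.069  0.     0.034] [496.28763375 100.53985031 127.58835408]
(array([439.87774658, 346.4831543 ]), [58.10686111450195, 110.14039611816406], -15.624565124511719, 735, np.float64(74.67399713007057))
(array([494.56811523,  99.63629913]), [54.1515007019043, 113.65904998779297], 9.184046745300293, 837, np.float64(74.75646573647825))
```

>>> step_arm:
  commands:
    - [[0.003, 0.05, 0, 0.1, 1], [0.006, 0.1, 0, 0.2, 1], [0.009, 0.15, 0, 0.3, 1], [0.012, 0.2, 0, 0.4, 1], [0.015, 0.251, 0, 0.428, 1]]

```text
clock: 13.92
ee_pos: [437.9, 346.6, 124.7]
ee_rot: [-0.413, -3.114, 0.001]
ft_force: [1.6, -0.3, -0.6]
finger_gap: 85.5
grip_force: 0.0
```

>>> step_arm:
  commands:
    - [[0, 0, 0, 0, 1], [0, 0, 0, 0, 1], [0, 0, 0, 0, 1], [0, 0, 0, 0, 1], [0, 0, 0, 0, 1]]

```text
clock: 14.55
ee_pos: [439.1, 344.9, 125.5]
ee_rot: [0.411, 3.114, 0.0]
ft_force: [0.1, 0.5, 0.0]
finger_gap: 85.7
grip_force: 0.0
```

```bash
python3 -c "
from h import *
plan(440,346,35,-15)"
```

```text
tool x yaw 165.0 shift [-0.0006  0.0013  0.0905] roll -0.001 q [ 0.666  0.372 -0.089  1.11  -0.     0.928] [439.11413584 344.88193187 125.5113014 ]
```

>>> step_arm:
  commands:
    - [[0, 0.001, 0.03, 0, 1], [0, 0.001, 0.055, 0, 1], [0, 0.001, 0.075, 0, 1], [0, 0.001, 0.09, 0, 1], [0, 0.001, 0.09, 0, 1]]

```text
clock: 15.18
ee_pos: [438.7, 345.8, 34.7]
ee_rot: [-0.41, -3.114, 0.002]
ft_force: [1.5, -0.2, 0.4]
finger_gap: 85.1
grip_force: 0.0
```

>>> step_arm:
  commands:
    - [[0, 0, 0, 0, 0], [0, 0, 0, 0, 0], [0, 0, 0, 0, 0], [0, 0, 0, 0, 0], [0, 0, 0, 0, 0]]

```text
clock: 15.8
ee_pos: [439.6, 346.8, 36.4]
ee_rot: [0.41, 3.114, 0.002]
ft_force: [-0.6, 0.2, 5.2]
finger_gap: 48.9
grip_force: 73.5
```

>>> step_arm:
  commands:
    - [[0, 0, 0, 0, 0], [0, 0, -0.02, 0, 0], [0, 0, -0.06, 0, 0], [0, 0, -0.1, 0, 0], [0, 0, -0.14, 0, 0]]

```text
clock: 16.42
ee_pos: [438.8, 346.1, 176.7]
ee_rot: [-0.41, -3.114, 0.0]
ft_force: [0.8, 0.7, -5.9]
finger_gap: 49.1
grip_force: 74.7
```

>>> step_arm:
  commands:
    - [[0, 0, 0, 0, 0], [0, 0, 0, 0, 0], [0, 0, 0, 0, 0], [0, 0, 0, 0, 0], [0, 0, 0, 0, 0]]

```text
clock: 17.05
ee_pos: [438.9, 346.2, 175.0]
ee_rot: [-0.41, -3.114, 0.001]
ft_force: [-1.2, 1.6, -6.4]
finger_gap: 48.9
grip_force: 76.2
```

```bash
python3 -c "
from h import *
plan(596,-168.5,175,3.4)"
```

```text
tool x yaw 165.0 shift [-2.850e-01 -4.565e-01  1.000e-04] roll -0.321 q [0.668 0.351 0.008 1.229 0.    0.93 ] [438.9225532  346.18881707 174.95936049]
```

>>> step_arm:
  commands:
    - [[-0.02, -0.032, 0, 0, 0], [-0.05, -0.08, 0, 0, 0], [-0.08, -0.128, 0, 0, 0], [-0.11, -0.176, 0, 0, 0], [-0.14, -0.224, 0, 0, 0]]

```text
clock: 17.68
ee_pos: [516.7, 92.0, 175.5]
ee_rot: [0.41, 3.114, 0.0]
ft_force: [2.6, 1.2, -5.4]
finger_gap: 49.0
grip_force: 77.1
```

>>> step_arm:
  commands:
    - [[-0.03, -0.048, 0, -0.08, 0], [-0.06, -0.096, 0, -0.16, 0], [-0.09, -0.144, 0, -0.24, 0], [-0.12, -0.192, 0, -0.32, 0], [-0.143, -0.23, 0, -0.321, 0]]

```text
clock: 18.3
ee_pos: [595.2, -167.8, 175.1]
ee_rot: [0.093, -3.14, 0.0]
ft_force: [7.8, -1.1, -4.0]
finger_gap: 49.4
grip_force: 81.8
```

>>> step_arm:
  commands:
    - [[0, 0, 0, 0, 0], [0, 0, 0, 0, 0], [0, 0, 0, 0, 0], [0, 0, 0, 0, 0], [0, 0, 0, 0, 0]]

```text
clock: 18.92
ee_pos: [595.0, -164.9, 175.6]
ee_rot: [-0.094, 3.14, -0.0]
ft_force: [-6.6, 1.7, -4.7]
finger_gap: 49.3
grip_force: 84.1
```

```bash
python3 -c "
from h import *
plan(596,-168.5,65,3.4)
f=eyes.grab_frame('scene');cv2.imwrite('pics/over.png',f['pixels'])"
```

```text
tool x yaw -176.6 shift [-0.0008 -0.0036  0.1106] roll 0.001 q [-0.27   0.473  0.192  1.29  -0.    -0.33 ] [ 594.9750027  -164.9360019   175.58436857]
```

View pics/over.png

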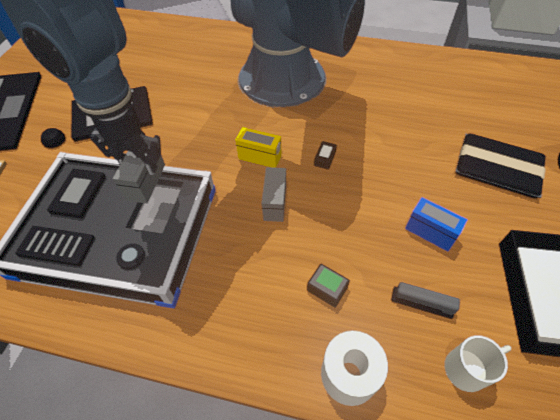

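The box hangs over the case near (135,180). The x force is swinging by about ±7 N, so I'll let it settle and check the box's level.

>>> step_arm:
  commands:
    - [[-0.001, -0.0035, 0, 0, 0], [-0.001, -0.0035, 0, 0, 0], [-0.001, -0.0035, 0, 0, 0], [-0.001, -0.0035, 0, 0, 0], [-0.001, -0.0035, 0, 0, 0]]

```text
clock: 19.6
ee_pos: [596.1, -168.8, 175.4]
ee_rot: [0.093, -3.14, -0.0]
ft_force: [5.9, -1.7, -4.9]
finger_gap: 49.3
grip_force: 82.9
```

```bash
python3 -c "
from h import *
plan(596,-168.5,65,3.4)
f=eyes.grab_frame('side');print(r.read_state()['ft_force'])
cv2.imwrite('pics/over2.png',cv2.resize(f['pixels'][120:420,250:560],None,fx=1.9,fy=1.9))
P=world(f,np.ones((420,560),bool))
print(fit(P,np.array((596,-168)),200,22,38)[:3])"
```

```text
tool x yaw -176.6 shift [1.000e-04 3.000e-04 1.104e-01] roll -0.0 q [-0.276  0.478  0.199  1.292  0.    -0.335] [ 596.14938671 -168.83747991  175.42783282]
[ 4.1908758  -0.84063055 -7.31719939]
(array([ 584.22576904, -199.33374023]), [181.9971466064453, 281.7025146484375], -87.3439712524414)
```

View pics/over2.png

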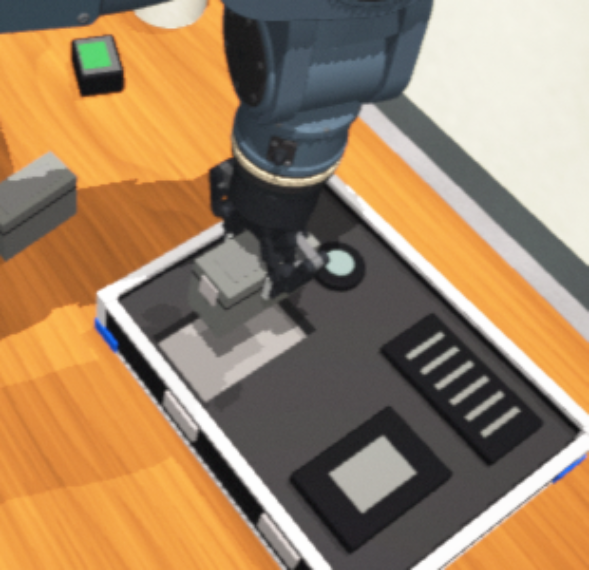

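The box looks about level at crop (235,270). I'll measure its tilt from the lid's depth.

>>> step_arm:
  commands:
    - [[0, 0, 0, 0, 0], [0, 0, 0, 0, 0], [0, 0, 0, 0, 0], [0, 0, 0, 0, 0], [0, 0, 0, 0, 0]]

```text
clock: 20.27
ee_pos: [596.2, -168.9, 175.4]
ee_rot: [0.093, -3.14, 0.0]
ft_force: [-2.0, 0.9, -6.9]
finger_gap: 49.1
grip_force: 83.8
```

```bash
python3 -c "
from h import *
for k in range(5):
  f=eyes.grab_frame('side');s=r.read_state()
  P=world(f,np.ones((420,560),bool))
  Q=P[(P[:,0]>535)&(P[:,0]<580)&(abs(P[:,1]+168)<24)&(P[:,2]>195)&(P[:,2]<235)]
  A=np.c_[Q[:,:2]-[596,-168],np.ones(len(Q))];w=np.ones(len(Q))
  for i in range(20):
    c=np.linalg.lstsq(A*w[:,None],Q[:,2]*w,rcond=None)[0];w=1/(1+np.abs(A@c-Q[:,2]))
  print(len(Q),c.round(3),s['ft_force'].round(1),s['qd'].round(3),s['clock'])"
```

```text
603 [ 2.90000e-02 -9.00000e-03  2.14635e+02] [-6.7  1.4 -4.9] [-0.002  0.004  0.011  0.054  0.006  0.011] 20.325
607 [3.00000e-02 5.00000e-03 2.14689e+02] [-4.  -0.6 -8. ] [-0.002 -0.002 -0.003 -0.012  0.03  -0.006] 20.375
607 [3.90000e-02 1.00000e-03 2.14953e+02] [ 2.6 -0.9 -6.4] [-0.002 -0.005 -0.012 -0.067  0.038  0.001] 20.425
609 [ 2.70000e-02 -1.60000e-02  2.14624e+02] [ 6.1 -0.9 -5.3] [ 0.002 -0.004 -0.004 -0.043 -0.011  0.021] 20.475
608 [3.60000e-02 6.00000e-03 2.15002e+02] [ 2.3  0.1 -8.5] [ 0.002  0.003  0.006  0.025 -0.033 -0.023] 20.525
```

Tilt is only about 0.03 rad, and the arm is ringing slightly. I'll lower it into the bay.

>>> step_arm:
  commands:
    - [[0, 0, 0.02, 0, 0], [0, 0, 0.04, 0, 0], [0, 0, 0.06, 0, 0], [0, 0, 0.075, 0, 0], [0, 0, 0.085, 0, 0]]

```text
clock: 21.15
ee_pos: [596.0, -168.8, 89.7]
ee_rot: [0.093, -3.14, -0.0]
ft_force: [1.7, -0.7, -6.6]
finger_gap: 49.0
grip_force: 83.0
```

>>> step_arm:
  commands:
    - [[0, 0, 0.005, 0, 0], [0, 0, 0.01, 0, 0], [0, 0, 0.015, 0, 0], [0, 0, 0.018, 0, 0], [0, 0, 0.02, 0, 0]]

```text
clock: 21.78
ee_pos: [596.2, -168.9, 70.3]
ee_rot: [-0.093, 3.14, -0.0]
ft_force: [2.3, -1.4, -6.0]
finger_gap: 49.2
grip_force: 83.2
```

>>> step_arm:
  commands:
    - [[0, 0, 0.001, 0, 0], [0, 0, 0.002, 0, 0], [0, 0, 0.003, 0, 0], [0, 0, 0.004, 0, 0], [0, 0, 0.005, 0, 0]]

```text
clock: 22.4
ee_pos: [596.1, -168.9, 66.9]
ee_rot: [-0.093, 3.14, -0.0]
ft_force: [-16.1, 2.5, 26.3]
finger_gap: 49.3
grip_force: 86.1
```

>>> step_arm:
  commands:
    - [[0, 0, 0, 0, 0.6], [0, 0, 0, 0, 0.8], [0, 0, 0, 0, 1], [0, 0, 0, 0, 1], [0, 0, 0, 0, 1]]

```text
clock: 23.02
ee_pos: [596.2, -168.9, 65.4]
ee_rot: [0.093, -3.14, -0.0]
ft_force: [0.1, -0.6, 0.6]
finger_gap: 85.5
grip_force: 0.0
```

>>> step_arm:
  commands:
    - [[0, 0, -0.015, 0, 1], [0, 0, -0.04, 0, 1], [0, 0, -0.08, 0, 1], [0, 0, -0.12, 0, 1], [0, 0, -0.14, 0, 1]]

```text
clock: 23.65
ee_pos: [596.8, -169.1, 209.0]
ee_rot: [-0.093, 3.137, -0.002]
ft_force: [-0.0, 0.3, -0.9]
finger_gap: 85.1
grip_force: 0.0
```

>>> step_arm:
  commands:
    - [[0.02, 0, 0, 0, 1], [0.04, 0, 0, 0, 1], [0.06, 0, 0, 0, 1], [0.08, 0, 0, 0, 1], [0.1, 0, 0, 0, 1]]

```text
clock: 24.28
ee_pos: [495.8, -174.8, 206.6]
ee_rot: [-0.093, 3.139, -0.001]
ft_force: [0.3, 0.1, -0.3]
finger_gap: 85.6
grip_force: 0.0
```

```bash
python3 -c "
from h import *
for n in ['scene','side']:
  f=eyes.grab_frame(n);P=world(f,np.ones((420,560),bool))
  print(n,fit(P,np.array((596,-168)),66,90,115),fit(P,np.array((495,101)),66,70,80))
  for o in outline_of(f,'reader')[:1]:
    Q=world(f,o['region']);Q=Q[Q[:,2]>35];print('reader',rect(Q))
cv2.imwrite('pics/end.png',f['pixels'])"
```

```text
scene (array([ 597.73425293, -168.6897583 ]), [52.23853302001953, 110.99347686767578], 3.284778118133545, 1018, np.float64(102.29724243659878)) (array([494.51092529, 100.41748047]), [50.162654876708984, 113.29563903808594], 9.514595985412598, 775, np.float64(73.7103220767937))
reader (array([695.27978516, 269.07531738]), [59.51799774169922, 74.1564712524414], 70.11029052734375)
side (array([ 596.13342285, -169.35101318]), [52.014278411865234, 112.72242736816406], 3.3745057582855225, 899, np.float64(103.21779832806848)) (array([493.79556274, 100.01589203]), [53.868995666503906, 113.18135070800781], 8.90286922454834, 967, np.float64(74.70227724709895))
reader (array([687.79431152, 268.5866394 ]), [55.93468475341797, 76.06109619140625], 62.06827926635742)
```

View pics/end.png

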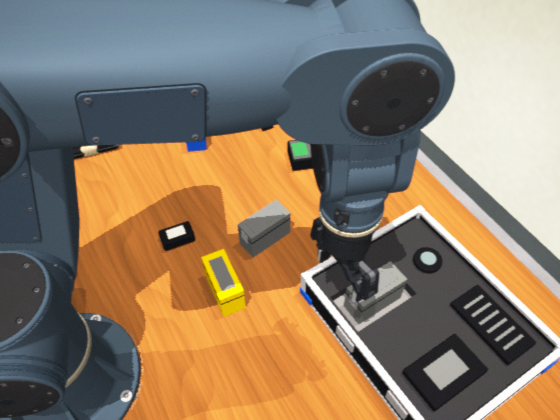

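The heavy box sits in the bay at (380,290) with its lid at about 103 mm, so it's on the floor, and the position and yaw match the bay. The light box (265,228) and the reader (301,153) haven't moved. Handing in.

```bash
python3 -c "
from h import *
print(r.finish_job())"
```

```text
the job is handed in; nothing more can be done
None
```

I lifted and weighed both boxes, put the heavier left-hand one (about 7 N, against about 3 N) on the bay floor, and left the lighter box and the reader where they started; the job is handed in, but no verdict came back.

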